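# Open the push-and-turn cap of the squat cleaner tub on the measuring bench

## Robot

A 6-joint arm with a two-finger parallel gripper is mounted at the origin on the work surface. World frame = base frame: x ahead of the robot, y to its left, z up, the work surface at z = 0. Lengths are in mm, angles in rad, forces in N, time in s.
With the tool pointing down it reaches from about 350 to 775 mm from the base axis. Payload 7.3 kg.
Tool frame: the origin (TCP) lies midway between the tips of the shut fingers; the grasp point (between the pads) lies 19 mm behind it; x points along the fingers, y is the direction in which the jaws open and shut, and the axes are right-handed (so a half turn about x gives the same grasp; the last joint's range is limited). The gripper opens to 92 mm and grips with 3 to 60 N. Pads are 19 mm wide; open, the fingers measure 130 mm over their backs; the gripper's body (75 mm by 190 mm) begins 47 mm behind the grasp point.
Start: joints at [1.199, 0.342, 1.524, -0, 1.275, -0.146], TCP at [117.524, 511.696, 226.741] pointing down, gripper open.
Joint ranges: [-2.53, 2.53], [-0.77, 2.02], [0.04, 2.7], [-1, 4.14], [0.28, 2.66], [-3.11, 3.11]. Speed limits (rad/s): [2.57, 2.57, 3.14, 3.14, 3.14, 3.14].

## Interface

Orientations are given as [roll, pitch, yaw] about the fixed x, y, z axes, in that order (R = Rz(yaw) Ry(pitch) Rx(roll)).
In Python, from plant import bot gives the robot as it stands. The module is installed in compiled form; this text tells all that it offers.
- The arm moves only by the shell command python3 -m handwheel 'ROWS' [OPENING]. ROWS is JSON, a list that holds one entry, the list of rows, each a list of 4 numbers: the shift along the tool's x, y, z in cm, then the turn about the tool's x in rad. A call has 1 to 8 rows; each row shifts and turns the commanded pose from where the row before left it, along the tool's axes as they then stand; what a row does not reach is not made up. A row lasts 1/12 s, in which the tool goes at most 41.7 mm and 7.16 degrees, less where a joint would pass 70% of its speed; a pose out of reach is approached as far as the arm can. A call is refused whole if a number of a shift passes 4.17 or a number of a turn 0.125, either way. A call with a gripper value outside its range is refused whole. OPENING is the opening, from 0 (shut) to 1 (fully open), set as the call begins (- or left out, the last holds). The fingers move at their own pace and stop on an object; the grip force is fixed at half the most. Time passes only in rows, so rows that do not move let the fingers close. It gives the time, the measured TCP pose, the force and the opening at its end, in the units of the state.
- bot.get_obs(): the state, without advancing time (a new reading comes with each control period).
- bot.capture(name): name is "scene" or "top" or "wrist"; returns (picture, depth): 480x640x3 uint8, red, green, blue; 480x640 float32, mm along the optical axis (not along the pixel's ray), 0 where there is no reading.
- bot.camera_model(name): a dict with "fx", "fy", "cx", "cy" (pixels), "position" and "rotation" of the camera in the world. Camera axes: x right, y down, z forward; pixel columns grow to the right and rows downward; lengths in mm; the calibration is good to about 2 mm. A picture is of the moment at which its call begins: read the wrist's pose just before it. camera_model takes no time and is no camera call; for the wrist camera it gives the pose at the moment of the call.
- bot.close_job(): hands the job in, once; it reports no verdict.
Trained networks look in the newest picture that a camera, given by its name, has taken for a name from the list of things; names that differ only in an ending like _2 or _b are one class to them, and where a whole thing is asked for, a point or a joint stands for the part that bears it (a point fixed in the world has none). Each returns a list of dicts, best first, with "conf" (0 to 1); they miss things now and then, are a little off and sometimes report something else, mostly with a low value. They report only what shows in the picture. A call takes as long as a camera call.
- bot.find_in(camera, label): "bbox" ([left, top, width, height] in pixels, round what is visible of it).
- bot.spot_point(camera, label): "point" ([column, row] in pixels: a listed point, or the origin of a listed thing).
The state is a dict: "time": time; "joint_positions": joint angles; "dq": joint speeds; "tau": joint torques, N m; "tool_pos": TCP position; "tcp_rot": TCP orientation; "contact_force": force on the tool from outside, world axes, zero at the start; "moment": the same for the moment, N m; "grip_width": finger opening in mm.
Only numpy, scipy, OpenCV 4.12 (cv2) and the standard library are available. Lean on these libraries where they do the work, as an engineer would, in place of code of your own. Each camera call takes 0.05 s, during which the arm holds its last target.

## Task

The bearings on the bench need a wipe-down before they are measured: open the child-resistant cap of the squat tub. Press the cap down hard and, keeping it pressed, turn it anticlockwise (seen from above) until it is past its catch, then let go so that it springs up, unlocked. Leave the taller bottle, which has the same kind of cap, untouched.

Things in the scene. Friction and masses are not known exactly. Their poses are not given: they have to be found in the camera images.
- tub_cap_top (a point): Centre of the squat tub's cap top, 122 mm above the bench when closed. Cap: black, round, ribbed, 52 mm wide, 34 mm high, white bar on top; turns about the vertical; grip at any yaw, 10 to 20 mm below its top. White tub, 84 mm wide, stands fast in a round 110 mm bench holder. Under the cap, a 14 mm gap, then the shoulder 74 mm above the bench, sloping to 60 mm at the edge.
- tub_press (a joint): How far the tub's cap is pressed down, in m: 0 closed, 0.008 fully down, -0.006 sprung up (unlocked). A spring pushes the cap up: pressing begins at about 12 N, 4 mm takes 16 N, fully down 20 N.
- tub_turn (a joint): Turn of the tub's cap in rad, anticlockwise from above positive; starts at 0 to 0.1, end stop at 1.4. Unless pressed 4 mm or more (aim for 6), a catch blocks it at about 0.2. Keep it pressed while turning to about 1.2: beyond 1.0 it is past the catch and springs up 6 mm above its closed height when let go. Friction (0.06 N m) holds its angle.
- bottle: The taller, slimmer white bottle with the same kind of cap, 64 mm wide, 202 mm high to the top of its cap, in the same kind of holder. Origin at the centre of the holder's underside on the bench, z up. It stands fast. Not to be touched.

How it is judged:
By the outcome, as a careful person would: the job done as asked, in the order asked, and still so for the second after the job is handed in, with the robot touching nothing.
It also fails if it takes over 32 s, if anything falls off the work surface, if the arm or the gripper's body presses on something with over 40 N, if the wrist force passes 120 N, or if a joint passes its speed limit or range.

## Working session

There is one attempt and no reset: what is moved stays moved. The work goes in short steps, Python scripts to look and compute and a shell command to move; the robot and the scene stay as the last step left them, time stands still between calls to the robot, and variables do not carry over. Pictures are saved under pics/ and viewed, and the job is handed in when it is done.

```bash
mkdir -p pics
cat > h.py <<'E'
import numpy as np, cv2
from plant import bot
def px2w(cam,u,v,z=None,d=None):
    m=bot.camera_model(cam);R=np.array(m["rotation"]);p=np.array(m["position"])
    if R.shape!=(3,3):
        from scipy.spatial.transform import Rotation as Ro
        R=Ro.from_euler('xyz',R).as_matrix() if R.size==3 else Ro.from_quat(R).as_matrix()
    r=R@np.array([(u-m["cx"])/m["fx"],(v-m["cy"])/m["fy"],1.])
    s=d if d is not None else (z-p[2])/r[2]
    return p+s*r
E
python3 - <<'E'
from h import *
o=bot.get_obs();print(o)
for c in("top","scene"):
    im,d=bot.capture(c);cv2.imwrite(f"pics/{c}0.png",im[:,:,::-1]);np.save(f"{c}_d.npy",d)
    print(c,bot.camera_model(c))
    for l in("tub_cap_top","bottle"):
        print(c,l,bot.find_in(c,l),bot.spot_point(c,l))
E
```

```text
{'time': 0.0, 'joint_positions': array([ 1.19904447e+00,  3.42706259e-01,  1.52500244e+00,  3.46945356e-05,
        1.27538747e+00, -1.45991610e-01]), 'dq': array([-3.38673892e-04,  1.08620232e-04,  8.90889145e-04,  4.46745354e-04,
        9.25660340e-04,  2.73727896e-05]), 'tau': array([ 1.45920269e-03, -4.31238449e+01, -2.44223267e+01,  7.19418470e-02,
        5.59475936e-02, -1.66351938e-04]), 'tool_pos': array([117.33819044, 511.31339898, 226.05858951]), 'tcp_rot': array([-1.73885023,  1.56929244, -1.96462059]), 'contact_force': array([-0.01074029,  0.47951909, -0.24265874]), 'moment': array([-0.0231938 , -0.02983785, -0.0123994 ]), 'grip_width': 91.74714119381763}
top {'fx': 515.9227743094726, 'fy': 515.9227743094726, 'cx': 313.9616136623149, 'cy': 227.408012622054, 'position': array([441.62653481, -13.81745367, 822.066501  ]), 'rotation': array([-2.99277644,  0.00689519, -1.55164544])}
top tub_cap_top [{'bbox': [454.6, 259.2, 46.6, 39.2], 'conf': 0.76}] [{'point': [479.4, 278.9], 'conf': 0.57}]
top bottle [{'bbox': [92.1, 182.1, 99.8, 79.4], 'conf': 0.65}] [{'point': [159.2, 224.6], 'conf': 0.82}]
scene {'fx': 446.9224655309416, 'fy': 446.9224655309416, 'cx': 311.16582264216237, 'cy': 241.27724133057117, 'position': array([1152.47295201,  175.9653998 ,  583.11435867]), 'rotation': array([-2.20586965,  0.01552521,  1.80935001])}
scene tub_cap_top [{'bbox': [179.2, 201.2, 32.0, 26.4], 'conf': 0.57}] [{'point': [191.8, 206.7], 'conf': 0.55}]
scene bottle [{'bbox': [400.5, 214.4, 71.1, 124.3], 'conf': 0.8}] [{'point': [431.1, 318.8], 'conf': 0.93}]
```

View pics/top0.png

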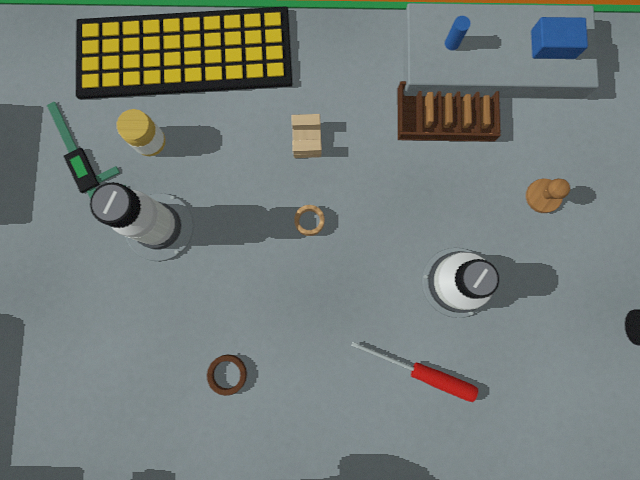

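View pics/scene0.png

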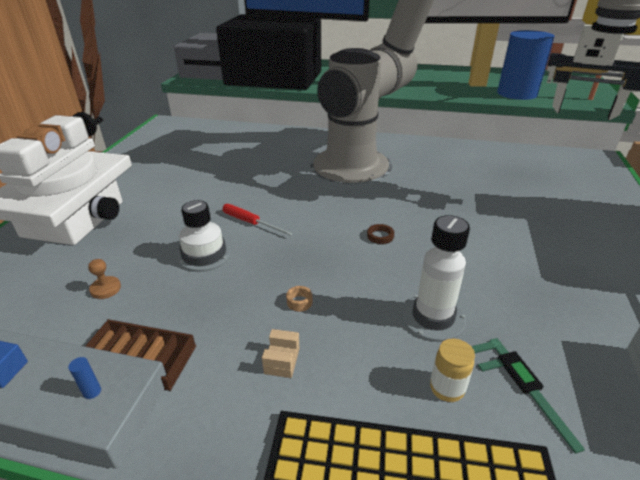

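Run:
```python
from h import *
from scipy.spatial.transform import Rotation as Ro
print(px2w("top",479.4,278.9,122),px2w("scene",191.8,206.7,122),px2w("top",159.2,224.6,0),px2w("scene",431,318.8,0))
o=bot.get_obs();print(Ro.from_euler('xyz',o["tcp_rot"]).as_matrix().round(3))
# cap points from depth
for c in("top","scene"):
    d=np.load(f"{c}_d.npy");m=bot.camera_model(c)
    v,u=np.mgrid[0:480,0:640];R=Ro.from_euler('xyz',m["rotation"]).as_matrix()
    P=np.stack([(u-m["cx"])/m["fx"]*d,(v-m["cy"])/m["fy"]*d,d],-1)@R.T+m["position"]
    s=(d>0)&(P[...,2]>112)&(P[...,2]<132)
    s[:, :]&=(np.abs(u-(480 if c=="top" else 192))<45)&(np.abs(v-(279 if c=="top" else 207))<45)
    Q=P[s];print(c,len(Q),Q.min(0),Q.max(0),Q.mean(0),np.median(Q,0))
```

```text
[ 480.29557263 -231.45794968  122.        ] [ 485.60907501 -234.22377426  122.        ] [564.80306751 244.34778187   0.        ] [564.64689968 242.06766127   0.        ]
[[-0.     0.224  0.975]
 [-0.     0.975 -0.224]
 [-1.    -0.    -0.   ]]
top 1252 [ 454.82234045 -257.35922309  112.0043895 ] [ 507.88830173 -203.93447775  127.64085666] [ 481.02179296 -229.2844085   123.1442062 ] [ 481.07980282 -229.21542869  123.59932668]
scene 403 [ 457.38947287 -255.03451692  112.1016796 ] [ 512.61175955 -202.57154323  125.24989604] [ 489.27608046 -225.93985146  120.45262205] [ 490.90353937 -225.46089893  121.64882392]
```

The squat tub's cap is the black one at top-view pixel (480, 279), with its white bar tilted. The bottle is at left, with its cap at (115, 204) and base at (159, 225). From depth, the tub cap is at about (481.5, -230.5). I'll go round on the robot's side of the bottle.

```bash
python3 -m handwheel '[[[-0.5,-2.6,2.6,0],[-0.5,-2.6,2.6,0],[-0.5,-2.6,2.6,0],[-0.5,-2.6,2.6,0],[0,-2.6,2.6,0],[0,-2.6,2.6,0],[0,-2.6,2.6,0],[0,-2.6,2.6,0]]]' 1
python3 -m handwheel '[[[0,-2.6,2.6,0],[0,-2.6,2.6,0],[0,-2.6,2.6,0],[0,-2.6,2.6,0],[0,0,0,0.12],[0,0,0,0.12]]]'
python3 - <<'E'
from h import *
o=bot.get_obs();print(o["joint_positions"].round(3),o["tool_pos"],o["tcp_rot"],o["time"])
E
```

```text
time: 1.17
tool_pos: [274.2, 260.9, 247.0]
tcp_rot: [0.797, 1.57, 0.572]
contact_force: [0.2, 0.7, -0.4]
grip_width: 91.4
time: 1.67
tool_pos: [352.8, 135.8, 246.8]
tcp_rot: [0.528, 1.571, 0.052]
contact_force: [-0.5, -0.1, -0.7]
grip_width: 91.7
[ 0.164  0.048  1.843 -0.     1.25  -0.931] [352.83689857 135.79826438 246.77107335] [0.52796363 1.57050415 0.0521806 ] 1.6667
```

```bash
cat >> h.py <<'E'
from scipy.spatial.transform import Rotation as Ro
def delta(t):
    o=bot.get_obs();R=Ro.from_euler('xyz',o["tcp_rot"]).as_matrix()
    print("t",o["time"],"q",o["joint_positions"].round(2),"pos",o["tool_pos"].round(1),"F",o["contact_force"].round(1),"M",o["moment"].round(2),"w",o["grip_width"])
    print("tool axes y",R[:,1].round(3),"x",R[:,0].round(3),"delta cm tool",(R.T@(np.array(t)-o["tool_pos"])/10).round(2), "ang y",np.arctan2(R[1,1],R[0,1]))
E
python3 -m handwheel '[[[0,0,0,0.12],[0,0,0,0.12],[0,0,0,0.12],[0,0,0,0.12],[0,0,0,0.12],[0,0,0,0.12],[0,0,0,0.12],[0,0,0,0]]]'
python3 -c "
from h import *
delta([481.5,-230.5,180])"
```

```text
time: 2.33
tool_pos: [351.8, 137.8, 246.8]
tcp_rot: [1.642, 1.57, 0.332]
contact_force: [-0.9, -0.4, -0.6]
grip_width: 91.7
t 2.3333 q [ 0.17  0.05  1.84  0.    1.25 -0.09] pos [351.8 137.8 246.8] F [-0.9 -0.4 -0.6] M [-0.08  0.05 -0.02] w 91.71315554681865
tool axes y [0.966 0.258 0.   ] x [ 0.  0. -1.] delta cm tool [ 6.68  3.04 38.92] ang y 0.26068064962862353
```

```bash
python3 -m handwheel '[[[0,0.3,3.5,0],[0,0.3,3.5,0],[0,0.3,3.5,0],[0,0.3,3.5,0],[0,0.3,3.5,0],[0,0.3,3.5,0],[0,0.3,3.5,0],[0,0.3,3.5,0]]]'
python3 -m handwheel '[[[0,0.3,3.5,0],[0,0.3,3.5,0],[0,0,3.5,0],[0,0,0,0],[0,0,0,0],[0,0,0,0]]]'
python3 - <<'E'
from h import *
delta([481.5,-230.5,180])
im,d=bot.capture("wrist");cv2.imwrite("pics/w1.png",im[:,:,::-1]);np.save("w1_d.npy",d)
m=bot.camera_model("wrist");print(m)
im2,d2=bot.capture("top");cv2.imwrite("pics/t1.png",im2[:,:,::-1])
R=Ro.from_euler('xyz',m["rotation"]).as_matrix()
v,u=np.mgrid[0:480,0:640]
P=np.stack([(u-m["cx"])/m["fx"]*d,(v-m["cy"])/m["fy"]*d,d],-1)@R.T+m["position"]
s=(d>0)&(P[...,2]>115)&(P[...,2]<130)&(np.hypot(P[...,0]-481,P[...,1]+230)<45)
Q=P[s];print(len(Q))
if len(Q)>50:
    print(Q.min(0),Q.max(0),Q.mean(0),cv2.minEnclosingCircle(Q[:,:2].astype(np.float32)))
print(bot.spot_point("wrist","tub_cap_top"))
E
```

```text
time: 3.0
tool_pos: [448.5, -128.0, 246.8]
tcp_rot: [1.369, 1.57, 0.067]
contact_force: [1.0, 0.4, 1.1]
grip_width: 91.9
time: 3.5
tool_pos: [481.2, -225.5, 246.3]
tcp_rot: [-2.756, 1.57, 2.223]
contact_force: [0.0, 0.4, 0.2]
grip_width: 92.0
t 3.5 q [-0.58  0.34  1.47  0.    1.33 -0.85] pos [ 481.2 -225.5  246.3] F [0.  0.4 0.2] M [-0.11  0.06  0.06] w 92.00865515769405
tool axes y [ 0.965  0.264 -0.   ] x [-0.001  0.001 -1.   ] delta cm tool [ 6.63 -0.1   0.5 ] ang y 0.2667969655314078
{'fx': 378.8109846701298, 'fy': 378.8109846701298, 'cx': 318.98226697556487, 'cy': 236.18632895883968, 'position': array([ 459.57201366, -145.41776517,  403.98374388]), 'rotation': array([2.83365635e+00, 4.99887450e-05, 2.67372845e-01])}
3386
[ 456.37406108 -257.37298628  115.0932471 ] [ 509.65601197 -204.96546161  125.63558366] [ 482.54827273 -229.78190086  122.06571607] ((482.93426513671875, -231.4910888671875), 26.80941390991211)
[{'point': [318.4, 234.6], 'conf': 0.79}]
```

View pics/w1.png

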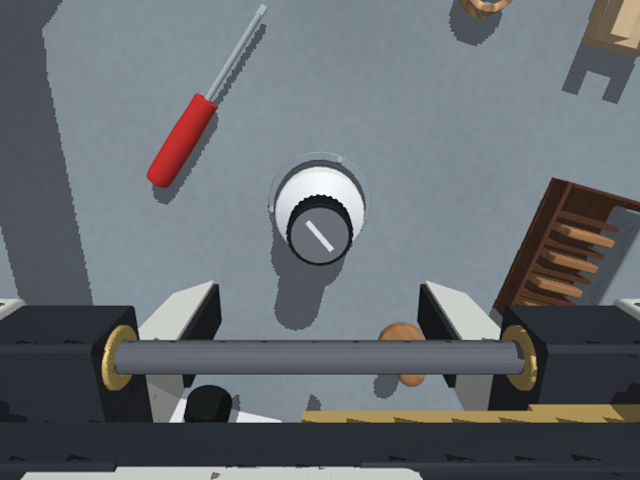

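The wrist picture shows the cap at (319, 235), midway between the fingers, and the fit agrees at about (482.5, -230.5). I'll descend.

```bash
python3 -m handwheel '[[[2.5,0,0.3,0],[3,0,0.2,0],[3,0,0,0],[3,0,0,0],[2,0,0,0],[1.2,0,0,0],[0.8,0,0,0],[0,0,0,0]]]'
python3 -c "
from h import *
delta([482.5,-230.5,91])"
```

```text
time: 4.32
tool_pos: [482.3, -229.5, 90.6]
tcp_rot: [-2.48, 1.568, 2.499]
contact_force: [-0.9, 0.4, 0.0]
grip_width: 91.6
t 4.3167 q [-0.59  0.51  1.68  0.    0.96 -0.85] pos [ 482.3 -229.5   90.6] F [-0.9  0.4  0. ] M [-0.09  0.09  0.02] w 91.56792552709595
tool axes y [ 0.965  0.263 -0.002] x [-0.002  0.001 -1.   ] delta cm tool [-0.04 -0.    0.1 ] ang y 0.2665207758919807
```

```bash
python3 -m handwheel '[[[0,0,0.1,0],[0,0,0,0],[0,0,0,0],[0,0,0,0],[0,0,0,0],[0,0,0,0],[0,0,0,0],[0,0,0,0]]]' 0
python3 -c "
from h import *
delta([482.5,-230.5,91])"
```

```text
time: 4.98
tool_pos: [483.1, -231.8, 91.9]
tcp_rot: [0.888, 1.571, -0.418]
contact_force: [-0.6, -0.5, 1.7]
grip_width: 51.5
t 4.9833 q [-0.59  0.51  1.67  0.    0.96 -0.86] pos [ 483.1 -231.8   91.9] F [-0.6 -0.5  1.7] M [-0.04  0.13 -0.02] w 51.541018621403936
tool axes y [0.965 0.262 0.   ] x [ 0. -0. -1.] delta cm tool [ 0.09 -0.03 -0.14] ang y 0.2649274167522984
```

```bash
python3 -m handwheel '[[[0.2,0,0,0],[0.2,0,0,0],[0.2,0,0,0],[0.1,0,0,0],[0,0,0,0],[0,0,0,0],[0,0,0,0]]]'
python3 -c "
from h import *
delta([482.5,-230.5,85])
im,d=bot.capture('scene');cv2.imwrite('pics/s2.png',cv2.resize(im[150:290,120:280,::-1],(800,600)[:2]))
"
```

```text
time: 5.57
tool_pos: [483.2, -231.9, 86.6]
tcp_rot: [0.614, 1.569, -0.692]
contact_force: [-4.4, 2.0, 16.9]
grip_width: 51.8
t 5.5667 q [-0.59  0.51  1.68 -0.    0.95 -0.86] pos [ 483.2 -231.9   86.6] F [-4.4  2.  16.9] M [0.37 0.99 0.03] w 51.775549104972356
tool axes y [0.965 0.262 0.001] x [ 0.001 -0.001 -1.   ] delta cm tool [ 0.16 -0.04 -0.15] ang y 0.2651618163903505
```

View pics/s2.png

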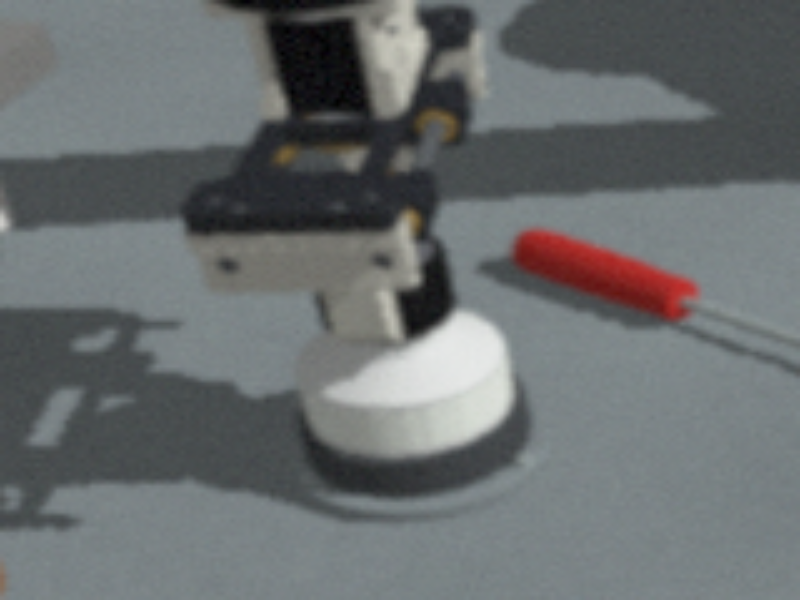

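The fingers hold the black cap and the shoulder still shows below them. A force of 16.9 N at 5.3 mm of travel fits the spring. I'll press a little more.

```bash
python3 -m handwheel '[[[0.1,0,0,0],[0.1,0,0,0],[0,0,0,0],[0,0,0,0]]]'
python3 -c "
from h import *
delta([482.5,-230.5,85])"
```

```text
time: 5.95
tool_pos: [483.2, -231.9, 84.8]
tcp_rot: [0.606, 1.569, -0.699]
contact_force: [-6.1, 2.5, 18.9]
grip_width: 51.6
t 5.95 q [-0.59  0.52  1.68 -0.    0.94 -0.86] pos [ 483.2 -231.9   84.8] F [-6.1  2.5 18.9] M [ 0.37  1.03 -0.01] w 51.632973515977326
tool axes y [0.965 0.262 0.001] x [ 0.001 -0.001 -1.   ] delta cm tool [-0.02 -0.03 -0.15] ang y 0.2651727599750236
```

About 6.5–7 mm pressed (18.9 N). Now I'll turn anticlockwise, which is negative about tool x.

```bash
python3 -m handwheel '[[[0,0,0,-0.08],[0,0,0,-0.1],[0,0,0,-0.1],[0,0,0,-0.1],[0,0,0,0],[0,0,0,0]]]'
python3 -c "
from h import *
delta([482.5,-230.5,85])"
```

```text
time: 6.45
tool_pos: [483.3, -231.9, 84.9]
tcp_rot: [0.28, 1.569, -0.645]
contact_force: [-5.5, 3.1, 18.6]
grip_width: 51.7
t 6.45 q [-0.59  0.52  1.68 -0.    0.94 -1.24] pos [ 483.3 -231.9   84.9] F [-5.5  3.1 18.6] M [0.43 0.99 0.05] w 51.68351331799246
tool axes y [0.799 0.602 0.   ] x [ 0.001 -0.001 -1.   ] delta cm tool [-0.01  0.02 -0.16] ang y 0.6457497199235547
```

The moment about z is only 0.05 N m, which is just cap friction, so the cap is past the catch point and turning. I'll continue.

```bash
python3 -m handwheel '[[[0,0,0,-0.1],[0,0,0,-0.1],[0,0,0,-0.1],[0,0,0,-0.1],[0,0,0,-0.1],[0,0,0,-0.1],[0,0,0,-0.1],[0,0,0,-0.1]]]'
python3 -m handwheel '[[[0,0,0,-0.02],[0,0,0,0],[0,0,0,0]]]'
python3 -c "
from h import *
delta([482.5,-230.5,85])"
```

```text
time: 7.12
tool_pos: [483.3, -231.7, 84.8]
tcp_rot: [-0.327, 1.569, -0.448]
contact_force: [-5.7, 4.1, 18.4]
grip_width: 51.4
time: 7.37
tool_pos: [483.3, -231.7, 84.8]
tcp_rot: [-0.399, 1.569, -0.505]
contact_force: [-5.7, 2.8, 18.7]
grip_width: 51.3
t 7.3667 q [-0.59  0.52  1.68  0.    0.94 -2.06] pos [ 483.3 -231.7   84.8] F [-5.7  2.8 18.7] M [0.62 0.88 0.15] w 51.27454700493965
tool axes y [ 0.105  0.994 -0.001] x [ 0.001 -0.001 -1.   ] delta cm tool [-0.02  0.11 -0.1 ] ang y 1.4653461003065873
```

```bash
python3 -m handwheel '[[[0,0,0,0],[0,0,0,0],[0,0,0,0],[0,0,0,0],[0,0,0,0],[0,0,0,0]]]' 1
python3 -c "
from h import *
delta([482.5,-230.5,85])"
```

```text
time: 7.87
tool_pos: [483.0, -231.7, 82.4]
tcp_rot: [2.469, 1.57, 2.363]
contact_force: [0.1, -0.3, 0.3]
grip_width: 86.9
t 7.8667 q [-0.59  0.52  1.68  0.    0.94 -2.06] pos [ 483.  -231.7   82.4] F [ 0.1 -0.3  0.3] M [ 0.05 -0.01  0.03] w 86.87006990662736
tool axes y [0.106 0.994 0.   ] x [-0.  0. -1.] delta cm tool [-0.26  0.11 -0.06] ang y 1.464958417474438
```

Free of contact, so I'll rise straight up and check.

```bash
python3 -m handwheel '[[[-1,0,0,0],[-2.5,0,0,0],[-3.5,0,0,0],[-3.5,0,0,0],[-3.5,0,0,0],[-2,0,0,0],[-1,0,0,0],[0,0,0,0]]]'
python3 - <<'E'
from h import *
delta([482.5,-230.5,85])
for c,C in(("wrist",0),("scene",0)):
    m=bot.camera_model(c)
    im,d=bot.capture(c);cv2.imwrite(f"pics/{c}3.png",im[:,:,::-1])
    R=Ro.from_euler('xyz',m["rotation"]).as_matrix()
    v,u=np.mgrid[0:480,0:640]
    P=np.stack([(u-m["cx"])/m["fx"]*d,(v-m["cy"])/m["fy"]*d,d],-1)@R.T+m["position"]
    s=(d>0)&(P[...,2]>105)&(P[...,2]<145)&(np.hypot(P[...,0]-482,P[...,1]+230)<(20))
    Q=P[s];print(c,len(Q),np.median(Q,0),np.percentile(Q[:,2],[10,50,90]))
E
```

```text
time: 8.53
tool_pos: [483.9, -232.2, 255.3]
tcp_rot: [-0.467, 1.566, -0.573]
contact_force: [0.7, 0.1, -0.4]
grip_width: 91.6
t 8.5333 q [-0.59  0.34  1.45  0.    1.35 -2.06] pos [ 483.9 -232.2  255.3] F [ 0.7  0.1 -0.4] M [ 0.03 -0.01 -0.  ] w 91.61243556967243
tool axes y [ 0.106  0.994 -0.002] x [ 0.004 -0.003 -1.   ] delta cm tool [17.03  0.19 -0.23] ang y 1.4650099447227887
wrist 1981 [ 481.51353754 -229.96196301  128.10255646] [127.24198993 128.10255646 129.06713267]
scene 168 [ 482.98351864 -228.69576009  128.22033874] [127.08836379 128.22033874 129.41858279]
```

View pics/wrist3.png

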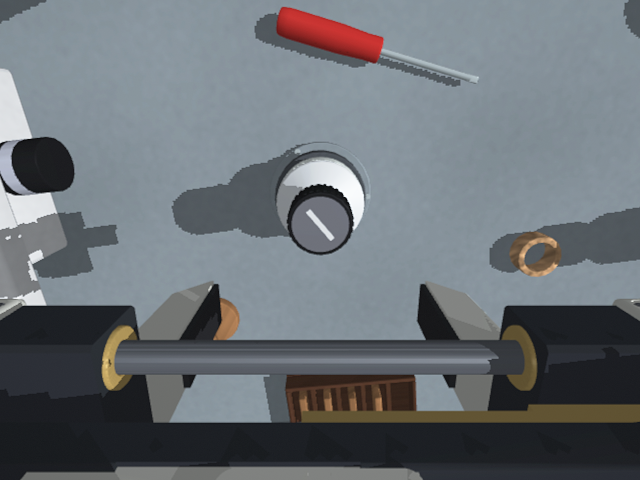

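View pics/scene3.png

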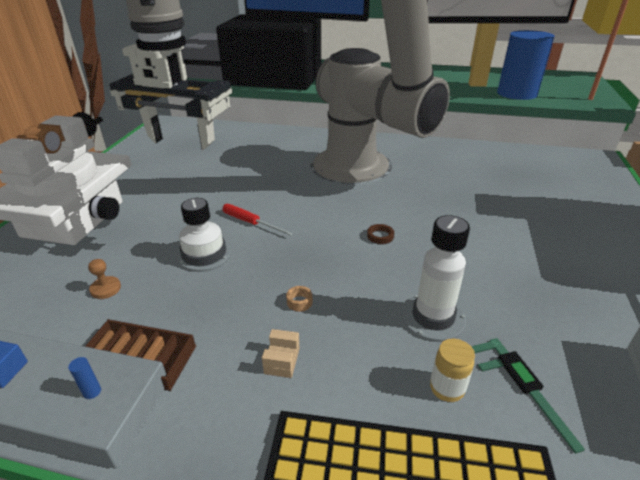

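The cap top (wrist picture, about (320, 222)) now sits at 128 mm, 6 mm above its closed height. Its bar keeps the same angle in the wrist picture, so it turned with the gripper by 1.2 rad. The bottle and everything else look unmoved. I'll hand in.

```bash
python3 -c "
from h import *
print(bot.get_obs()['contact_force'],bot.close_job())"
```

```text
the job is handed in; nothing more can be done
[-1.10894272 -0.42882358  0.55484737] None
```

The squat tub's cap is unlocked, and the job was handed in at about 8.7 s of the 32 s allowed.

- **What I did:** I gripped the cap about 11 mm below its top and pressed it down about 7 mm (18.9 N). Keeping it pressed, I turned it 1.2 rad anticlockwise, opened the gripper and moved straight up clear of it.
- **Cap height:** depth from the wrist and scene cameras put the cap top at 128.1 and 128.2 mm. That is 6 mm above its closed height of 122 mm, so it has sprung up.
- **Cap turn:** the white bar looked the same in the wrist picture before and after, so the cap turned the full 1.2 rad with the gripper.
- **Contact:** wrist force was close to zero at the end. The bottle was not approached, and it and the other objects look unmoved in the scene picture.

No check failed. The only disagreement was a few millimetres between the first cap positions from the top and scene cameras, which the wrist picture settled.

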